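Break the folding lid stay, shut the dry chest and latch it

TASK

Close the grey sample chest: its lid is propped open by a folding stay, so first push the stay's knee back through straight, toward the chest's hinge, until it has clearly folded, then lower the lid without slamming it until it rests fully shut. Finally turn the wing knob on top of the lid a quarter turn clockwise, past its detent, so that it stays at its locked stop; leave the samples inside the chest and the things beside it where they are.

Things in the scene. Friction and masses are not known exactly. Their poses are not given: they have to be found in the camera images.
- chest: Grey sheet-metal chest, fixed to the bench: 220 (x) by 300 (y) mm, 3 mm walls, rubber seal on the rim up to 103 mm above the bench, floor inside at 10 mm, a brass hose nipple low on the left wall. Origin: centre of its underside; x points from its front (robot side) to its hinge side, y to the left, z up. The lid leans over the knee of the stay: reach the knee from the front with a tilted tool.
- hinge (a point): Middle of the lid's hinge line, on the top rear edge at (0.110, 0, 0.103) m in the chest's frame; the hinge axis runs along the chest's y, and the point's axes are the chest's. The lid is 220 by 300 mm, 16 mm thick, with a lip 19 mm beyond the front wall; its outer face is 16 mm off the plane through the hinge line (119 mm above the bench when shut).
- lid (a joint): Lid angle, rad: 0 as found (1.13 rad = 65 degrees above level, leaning over the chest), 1.13 fully shut on the seal; grows as it closes. Lid about 0.55 kg. While the stay is locked it cannot be lowered; once the stay is broken, the stiff friction hinge holds the lid wherever it is left, and 3 to 10 N near the lip lowers it.
- lid_edge (a point): Middle of the lid's front lip on its outer face, 239 mm from the hinge line; as found about (0.023, 0, 0.326) m in the chest's frame. The point's x axis points along the lid to the hinge, y along the hinge line, z out of the outer face. The lip is 4 mm thick and 260 mm long.
- stay_knee (a joint): Folding of the stay's knee, rad: 0 as found, resting on its stop just past straight, so that the lid's weight locks it; 0.16 the arms in line; beyond that broken, folding toward the chest's hinge; about 2.7 with the lid shut. It stays about where it is left. 3 to 8 N on the knee bar, toward the hinge and down, push it through.
- stay_pivot (a point): Pivot of the stay's lower arm inside the right wall, at (-0.020, -0.114, 0.053) m in the chest's frame. The stay is two flat steel arms, each 89 mm long between pivots and 13 mm wide, in an upright plane 33 mm inside the right wall; the upper one is pinned under the lid, 120 mm from the hinge line. Seen from the front, it folds backward, the knee sinking behind this pivot.
- knee_bar (a point): Middle of the finger bar at the knee: black round sleeve 13 mm in diameter, 30 mm long, lying along the chest's y, sticking out from the arms toward the middle of the chest. As found about (0.013, -0.086, 0.136) m in the chest's frame, 89 mm from the lower pivot, about which it swings; breaking the stay moves it toward the hinge and down.
- knob (a joint): Latch knob, rad: 0 as found (unlocked), 1.57 locked; grows clockwise seen from above the shut lid. Sprung over centre: released below 0.79 it springs back to 0, beyond 0.79 it snaps on to 1.57 by itself. Needs about 0.15 N m.
- knob_grip (a point): Grip point of the wing knob, on its axis, 30 mm above the lid's outer face: (-0.082, 0, 0.149) m in the chest's frame once the lid is shut. Black bar 46 mm long, 10 mm thick, reaching 15 to 40 mm above the face, over a collar 29 mm wide and 9 mm high; unlocked it lies along the chest's y, locked along x. The axis is square to the lid, on its middle line, 192 mm from the hinge line.
- vial: White snap-lid vial, 36 mm in diameter, 46 mm high, standing in the left rear of the chest. Origin: centre of its underside. Leave it.
- petri_1: Clear dish, 62 mm in diameter, 13 mm high, on the chest's floor. Origin: centre of its underside. Leave it.
- canister: White ribbed-cap canister, 54 mm in diameter, 92 mm high, standing on the bench to the right of the chest. Origin: centre of its underside. Leave it.
- foam_block: Pale green foam block, 62 x 94 x 44 mm, on the bench to the right of the chest. Origin: centre of its underside. Leave it.

How it is judged:
On the way, in this order (a step that is already met when the one before it is completed fails the run):
1. the stay's knee is broken: folded past straight toward the hinge (knee joint above 0.4) while the lid is still up (value of joint stay_knee above 0.4 rad and value of joint lid below 0.4 rad), for 0.2 s.
2. the lid is shut on its seal (within 0.025 rad), the knob still unlocked (value of joint lid above 1.105 rad and value of joint knob below 0.5 rad), for 0.2 s.
3. the knob is turned past its detent to its locked stop (above 1.45) (value of joint knob above 1.45 rad and value of joint lid above 1.105 rad), for 0.2 s.
At the end, for the whole second after the job is handed in: The lid lies shut on its seal (within 0.025 rad of fully closed), the knob rests at its locked stop (above 1.45 rad of 1.57), the vial and the dish are within 25 mm and the canister and the foam block within 40 mm of where they stood (all of step 3 and velocity of joint lid below 0.05 rad/s and distance of each of vial, petri_1 from where it was at the start of the episode below 0.025 m and distance of each of canister, foam_block from where it was at the start of the episode below 0.04 m); the robot touches nothing.
It fails at once if the lid is slammed (faster than 1.8 rad/s) (velocity of joint lid above 1.8 rad/s).
It fails at once if a sample in the chest or a thing beside it is tipped over (angle between any of vial, petri_1, canister, foam_block's own z axis and vertical above 0.6 rad).
It also fails if it takes over 64 s, if anything falls off the work surface, if the arm or the gripper's body presses on something with over 40 N, if the wrist force passes 120 N, or if a joint passes its speed limit or range.

ROBOT

A 6-joint arm with a two-finger parallel gripper is mounted at the origin on a cart in front of the work surface, level with it; the furniture and walls round the work are solid. World frame = base frame: x ahead of the robot, y to its left, z up, the work surface at z = 0. Lengths are in m, angles in rad, forces in N, time in s.
With the tool pointing down it reaches from about 0.25 to 0.775 m from the base axis. Payload 4 kg.
Tool frame: the origin (TCP) lies midway between the tips of the shut fingers; the grasp point (between the pads) lies 19 mm behind it; z points along the fingers, y is the line along which they close (so a half turn about z gives the same grasp; the last joint's range is limited). The gripper opens to 85 mm and grips with 20 to 120 N. Pads are 22 mm wide; open, the fingers measure 114 mm over their backs; the gripper's body (76 mm by 85 mm) begins 54 mm behind the grasp point. The pads swing forward as they close: fully open they stand 13 mm farther back than shut.
Start: joints at [-1.451, 0.087, 1.371, -0, 1.684, -0.103], TCP at [0.122, -0.536, 0.2] pointing down, gripper open.
Joint ranges: [-3.1, 3.1], [-0.76, 2.03], [0.27, 2.55], [-1.08, 4.22], [0.17, 2.65], [-2.57, 2.57]. Speed limits (rad/s): [2.79, 2.79, 3.14, 3.14, 3.14, 3.14].

INTERFACE

Orientations are given as a unit quaternion [x, y, z, w].
In Python, from station import * gives the robot as it stands.
- The arm moves only by the tool drive_tool, never from a script. Its argument "plan" is a list of rows, each a list of 5 numbers: the closure, from -1 (fully open) to 1 (shut), then the shift along the tool's x, y, z in mm, then the turn about the tool's z in degrees. A call has 1 to 20 rows; each row is the pose to reach, as a shift and turn from the pose commanded when the call began, along the tool's axes at that moment; what a row does not reach only later rows make up. A row lasts 1/12 s, in which the tool goes at most 41.7 mm and 7.16 degrees, less where a joint would pass 70% of its speed; a pose out of reach is approached as far as the arm can. A call with a gripper value outside its range is refused whole. The fingers move at their own pace and stop on an object; the grip force is fixed at half the most. Time passes only in rows, so rows that repeat a pose let the fingers close. It gives the time, the measured TCP pose, the force, the opening and the grip force at its end, in the units of the state.
- observe(): the state, without advancing time (a new reading comes with each control period).
- get_image(name): name is "scene" or "top" or "wrist"; returns (picture, depth): 400x640x3 uint8, red, green, blue; 400x640 float32, m along the optical axis (not along the pixel's ray), 0 where there is no reading.
- camera_params(name): a dict with "intrinsics" (3x3 intrinsics, pixels), "distortion" ([k1, k2, p1, p2, k3] as OpenCV has them; the pictures are not rectified), "pose" (4x4, takes a point from camera to world coordinates); the wrist camera has in their place "hand_eye" (4x4, takes a point from camera to tool coordinates, whose origin is the TCP and whose axes are the flange's). Camera axes: x right, y down, z forward; pixel columns grow to the right and rows downward; lengths in m; the calibration is good to about 2 mm. A picture is of the moment at which its call begins: read the wrist's pose just before it. camera_params takes no time and is no camera call.
- job_done(): hands the job in; it is judged then, once.
The state is a dict: "t": time; "joint_positions": joint angles; "qd": joint speeds; "joint_efforts": joint torques, N m; "ee_pos": TCP position; "orientation": TCP orientation; "contact_force": force on the tool from outside, world axes, zero at the start; "ft_torque": the same for the moment, N m; "width": opening from 0.0 (shut) to 1.0 (fully open); "gripper_force": force on a finger pad.
Only numpy, scipy, OpenCV 4.12 (cv2) and the standard library are available. Lean on these libraries where they do the work, as an engineer would, in place of code of your own. Each camera call takes 0.05 s, during which the arm holds its last target. There are 200 camera calls.

## Working session

There is one attempt and no reset: what is moved stays moved. The work goes in short steps, Python scripts to look and compute and a tool call to move; the robot and the scene stay as the last step left them, time stands still between calls to the robot, and variables do not carry over. Pictures are saved under pics/ and viewed, at most 10 in all, crops included, and the job is handed in when it is done.

Besides the shell and the picture viewer there is one more tool, called after "Emit:" by a JSON object that holds its "op" and its "data". drive_tool: Moves the arm, as the interface text tells. Its arguments: {"type":"object","properties":{"plan":{"type":"array"}},"required":["plan"]}

```bash
mkdir -p pics; ls; python3 - <<'E'
from station import *
import cv2,numpy as np
o=observe();print(o)
for n in ["scene","top"]:
    p,d=get_image(n);cv2.imwrite(f"pics/{n}0.png",p[:,:,::-1]);np.savez(f"pics/{n}0.npz",p=p,d=d)
    c=camera_params(n);print(n,c)
print(camera_params("wrist"))
E
```

```text
pics
{'t': 0.0, 'joint_positions': array([-1.45113284e+00,  8.79776998e-02,  1.37225698e+00, -6.79001745e-06,
        1.68359883e+00, -1.03128975e-01]), 'qd': array([ 1.62589193e-03, -2.72119333e-04,  1.49671287e-03, -2.08824756e-03,
       -1.02534657e-04, -4.42156052e-05]), 'joint_efforts': array([ 1.10394270e-03, -3.51874137e+01, -3.13267529e+01,  1.54847868e-05,
        1.09133121e-02, -1.34421509e-06]), 'ee_pos': array([ 0.12143439, -0.53584697,  0.19852541]), 'orientation': array([ 9.93801272e-01,  1.11165539e-01, -1.26364990e-05, -1.12036156e-03]), 'contact_force': array([-0.15405967,  0.05872963, -0.3177184 ]), 'ft_torque': array([-0.01173149,  0.00353159, -0.00372024]), 'gripper_force': 0.0, 'width': 1.0012181636337811}
scene {'intrinsics': array([[513.73732758,   0.        , 320.97328626],
       [  0.        , 513.73732758, 207.34100085],
       [  0.        ,   0.        ,   1.        ]]), 'distortion': array([0.05488181, 0.        , 0.        , 0.        , 0.        ]), 'pose': array([[-0.54236492, -0.60980522,  0.57790821, -0.117689  ],
       [-0.84010023,  0.40058965,
[... 579 characters left out ...]
0.99771439,  1.47538053],
       [ 0.        ,  0.        ,  0.        ,  1.        ]])}
{'intrinsics': array([[281.89336794,   0.        , 322.3081162 ],
       [  0.        , 281.89336794, 200.29914575],
       [  0.        ,   0.        ,   1.        ]]), 'distortion': array([-0.00331405,  0.        ,  0.        ,  0.        ,  0.        ]), 'hand_eye': array([[ 4.65432423e-04, -9.45903675e-01, -3.24447254e-01,
         8.33527150e-02],
       [ 9.99999373e-01,  7.70731792e-04, -8.12476912e-04,
        -5.77270774e-04],
       [ 1.01858671e-03, -3.24446673e-01,  9.45903441e-01,
        -1.74689526e-01],
       [ 0.00000000e+00,  0.00000000e+00,  0.00000000e+00,
         1.00000000e+00]])}
```

View pics/scene0.png

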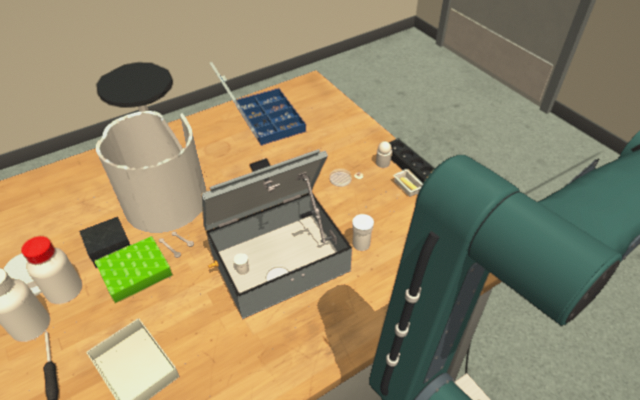

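View pics/top0.png

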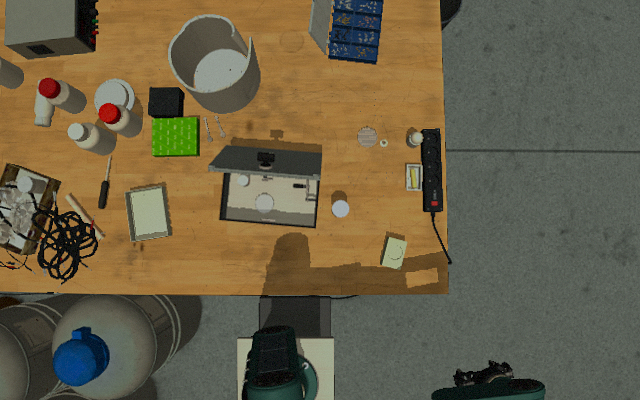

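The scene view shows the chest with its lid propped, the stay near (318,215) and the canister at (362,232). In the top view, the chest's front edge runs from about (220,222) to (316,228), the lid covers (210-321,147-172), and the canister is at (341,208). I'll enlarge the top view next.

```bash
cat > h.py <<'E'
from station import *
import cv2,numpy as np
from scipy.spatial.transform import Rotation as R
def ray(n,uv,T=None):
    c=camera_params(n);T=c["pose"] if T is None else T
    q=cv2.undistortPoints(np.array([[uv]],float),c["intrinsics"],c["distortion"])[0,0]
    return T[:3,3],T[:3,:3]@np.array([q[0],q[1],1.])
def atz(n,uv,z,T=None):
    o,r=ray(n,uv,T);return o+r*(z-o[2])/r[2]
def proj(n,P,T=None):
    c=camera_params(n);T=c["pose"] if T is None else T
    Ti=np.linalg.inv(T)
    return cv2.projectPoints(np.atleast_2d(P).astype(float),cv2.Rodrigues(Ti[:3,:3])[0],Ti[:3,3],c["intrinsics"],c["distortion"])[0][:,0]
E
python3 - <<'E'
import numpy as np,cv2
p=np.load("pics/top0.npz")["p"][138:240,200:360,::-1]
cv2.imwrite("pics/topc.png",cv2.resize(p,None,fx=5,fy=5,interpolation=cv2.INTER_CUBIC))
p=np.load("pics/scene0.npz")["p"][145:315,195:385,::-1]
cv2.imwrite("pics/scenec.png",cv2.resize(p,None,fx=3.5,fy=3.5,interpolation=cv2.INTER_CUBIC))
E
```

```text
(no output)
```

View pics/topc.png

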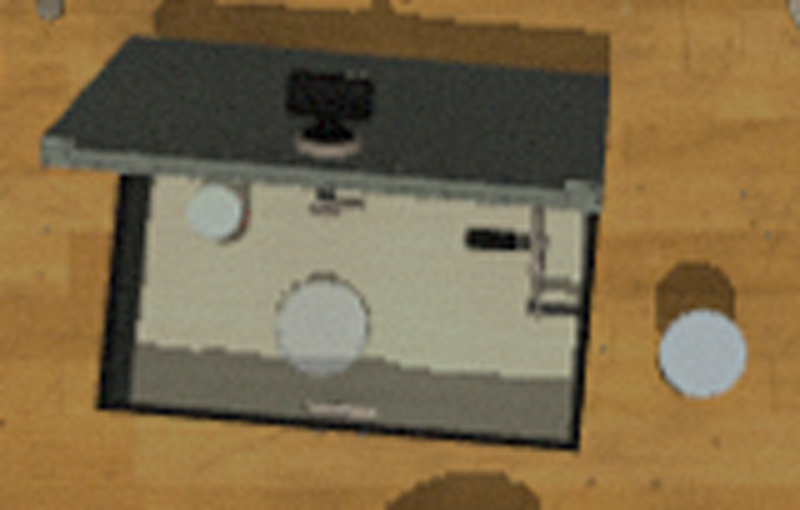

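View pics/scenec.png

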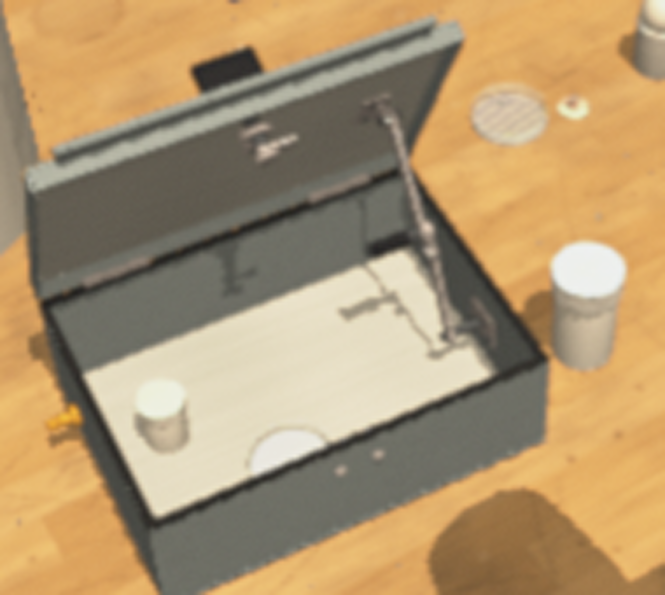

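The top crop shows the rim's front corners at crop (98,408) and (578,450), and the black knee bar at (465-530,240). The scene crop shows the rim corners at (157,521), (547,360), (45,303) and (418,170), with the bar at about (390,243). I'll fit the chest pose to these.

```bash
cat >> h.py <<'E'
import json,os
def chestT():
    x,y,a=json.load(open("chest.json"));T=np.eye(4);T[:3,:3]=R.from_euler('z',a).as_matrix();T[:2,3]=x,y;return T
def c2w(P):
    T=chestT();return np.atleast_2d(P)@T[:3,:3].T+T[:3,3]
E
python3 - <<'E'
from h import *
from scipy.optimize import least_squares
t=lambda u,v:(200+(u-2)/5,138+(v-2)/5)
s=lambda u,v:(195+(u-1.3)/3.5,145+(v-1.3)/3.5)
F=[("top",t(98,408),(-.11,.15,.103)),("top",t(578,450),(-.11,-.15,.103)),
("scene",s(157,521),(-.11,.15,.103)),("scene",s(547,360),(-.11,-.15,.103)),("scene",s(45,303),(.11,.15,.103)),
("top",t(497,240),(.013,-.086,.1425)),("scene",s(390,243),(.013,-.086,.136)),
("top",t(43,163),(.021,.13,.322)),("top",t(602,200),(.021,-.13,.322))]
def res(p):
    r=[]
    for n,uv,P in F:
        c,sn=np.cos(p[2]),np.sin(p[2]);W=[p[0]+c*P[0]-sn*P[1],p[1]+sn*P[0]+c*P[1],P[2]]
        r+=list(proj(n,W)[0]-uv)
    return r
f=least_squares(res,[.5,0,0],loss='soft_l1');print(f.x,np.round(np.array(res(f.x)).reshape(-1,2),1))
json.dump(list(f.x),open("chest.json","w"))
print("knee",c2w((.013,-.086,.136)),"lip",c2w((.023,0,.326)),"knob",c2w((-.082,0,.149)))
print("canister",atz("top",t(703,353),.092))
E
```

```text
[ 0.63190394  0.03684387 -0.08652903] [[-0.3  1. ]
 [ 0.8  0.9]
 [-0.9  2. ]
 [ 2.3 -1.2]
 [-1.2 -0.9]
 [-0.8  0.1]
 [ 0.8 -0.4]
 [ 5.7 -1.1]
 [-6.8 -0.3]]
knee [[ 0.63742309 -0.04995785  0.136     ]] lip [[0.65481789 0.03485619 0.326     ]] knob [[0.55021073 0.0439304  0.149     ]]
canister [ 0.57190494 -0.17830254  0.092     ]
```

```bash
cat >> h.py <<'E'
def tgt(Pc,a=None):
    "chest-frame TCP target, tool-x angle in deg in the chest frame -> shift mm, turn deg"
    o=observe();M=R.from_quat(o["orientation"]).as_matrix();W=c2w(Pc)[0]
    T=chestT();yaw=np.degrees(np.arctan2(T[1,0],T[0,0]))
    now=np.degrees(np.arctan2(M[1,0],M[0,0]))-yaw
    tc=(o["ee_pos"]-T[:3,3])@T[:3,:3]
    print("t",round(o["t"],2),"tcp_c",np.round(tc*1000,1),"a_c",round(now,1),"tilt",np.round(M[:2,2],3),"F_c",np.round(o["contact_force"]@T[:3,:3],1),"w",round(o["width"],2))
    print("->",np.round((W-o["ee_pos"])@M*1000,1),"turn",None if a is None else round(now-a,1))
E
python3 -c "
from h import *
tgt((-.12,-.086,.26),90)"
```

```text
t 0.1 tcp_c [-459.  -614.7  198.6] a_c 17.7 tilt [-0.     0.002] F_c [-0.1 -0.7  0.2] w 1.0
-> [ 483.9 -400.5  -60.4] turn -72.3
```

Emit:
{"op": "drive_tool", "data": {"plan": [[-1,0,0,-60,0],[-1,40,-33,-60,-7],[-1,80,-66,-60,-14],[-1,110,-90,-60,-20],[-1,140,-116,-60,-26],[-1,170,-140,-60,-32],[-1,200,-165,-60,-38],[-1,230,-190,-60,-44],[-1,260,-215,-60,-50],[-1,290,-240,-60,-56],[-1,320,-265,-60,-62],[-1,350,-290,-60,-68],[-1,380,-315,-60,-72],[-1,410,-340,-60,-72],[-1,440,-365,-60,-72],[-1,465,-385,-60,-72],[-1,484,-400,-60,-72],[-1,484,-400,-60,-72],[-1,484,-400,-60,-72],[-1,484,-400,-60,-72]]}}

```text
t: 1.77
ee_pos: [0.5047, -0.0397, 0.2592]
orientation: [0.739, 0.674, -0.001, -0.0]
contact_force: [0.7, 0.3, -0.2]
width: 1.001
gripper_force: 0.0
```

```bash
python3 -c "
from h import *
tgt((-.077,-.086,.15),90);print(observe()['joint_positions'])
a,d=get_image('scene');b,e=get_image('wrist')
np.savez('pics/s1.npz',p=a,d=d)
v=np.zeros((500,800,3),np.uint8);v[:500]=cv2.resize(a,(800,500));cv2.imwrite('pics/s1.png',v[:,:,::-1])
"
```

```text
t 1.77 tcp_c [-120.1  -87.2  259.2] a_c 89.7 tilt [-0.001 -0.   ] F_c [ 0.7  0.3 -0.2] w 1.0
-> [  1.5  43.2 109.2] turn -0.3
[-1.89968459e-01 -1.35655785e-02  1.35793575e+00 -6.89280926e-04
  1.79844895e+00 -9.87451301e-02]
```

View pics/s1.png

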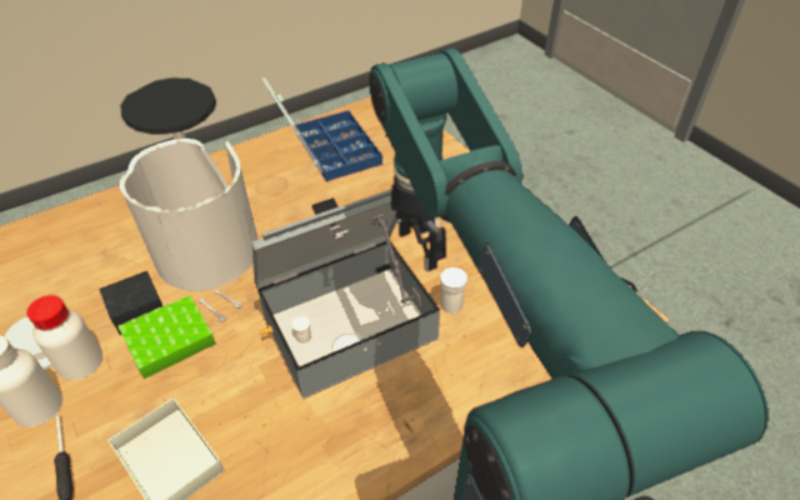

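The hand stands in front of the lid, and the wrist fork is high above the fingers. I'll use depth to measure how far the wrist profile sticks out toward the lid at each height.

```bash
python3 -c "
from h import *
n=np.load('pics/s1.npz');d=n['d']
c=camera_params('scene');vv,uu=np.mgrid[:400,:640]
q=cv2.undistortPoints(np.stack([uu,vv],-1).reshape(-1,1,2).astype(float),c['intrinsics'],c['distortion'])[:,0]
P=np.c_[q,np.ones(len(q))]*d.reshape(-1,1);P=P@c['pose'][:3,:3].T+c['pose'][:3,3]
T=chestT();P=(P-T[:3,3])@T[:3,:3]-[-.12,-.087,.259]
P=P[(d.reshape(-1)>0)&(abs(P[:,0])<.15)&(abs(P[:,1])<.15)]
for z in np.arange(-.02,.40,.02):
    s=P[abs(P[:,2]-z)<.01]
    if z<.08: s=s[s[:,0]<.1]
    if len(s)>3: print(round(z,2),len(s),'x',np.round(np.percentile(s[:,0],[2,50,98])*1000),'y',np.round(np.percentile(s[:,1],[2,98])*1000))
"
```

```text
0.04 17 x [-50.  41.  44.] y [-5. 12.]
0.06 127 x [-58.  40.  45.] y [-7. 13.]
0.08 84 x [-58.  42.  56.] y [-3. 13.]
0.1 206 x [-75. -54.  69.] y [-8. 18.]
0.12 255 x [-74. -36.  69.] y [-9. 20.]
0.14 323 x [-71. -46.  61.] y [-10.  21.]
0.16 118 x [-66. -33.  -0.] y [-4. 39.]
0.18 176 x [-37. -24.   7.] y [13. 39.]
0.2 203 x [-33. -16.  16.] y [22. 39.]
0.22 88 x [-24. -14.  16.] y [24. 38.]
0.24 77 x [-19.  -6.  14.] y [-32.  38.]
0.26 47 x [-35. -29.  11.] y [-27.  36.]
0.28 89 x [-145.  -34.  -25.] y [-25.  73.]
0.3 359 x [-148.  -79.  -28.] y [-35.  73.]
0.32 859 x [-144.  -51.   -9.] y [-38.  73.]
0.34 958 x [-143.  -59.   14.] y [-37.  72.]
0.36 1586 x [-148.  -72.   16.] y [-38.  72.]
0.38 2050 x [-120.  -42.   19.] y [-45.  66.]
```

The open finger linkage sticks out ±75 mm at about 90–150 mm above the TCP. The wrist column's radius is only about 40 mm.

The drive has no tilt, so I'll work with the tool vertical:
1. Go in half closed, just in front of the knee bar.
2. Open the gripper so the rear finger's knuckle pushes the bar through.

```bash
python3 -c "
from h import *
tgt((-.053,-.072,.025),90)"
```

```text
t 1.87 tcp_c [-120.1  -87.9  259.7] a_c 89.6 tilt [-0. -0.] F_c [-0.8 -0.1 -0.1] w 1.0
-> [ 16.4  67.1 234.7] turn -0.4
```

Emit:
{"op": "drive_tool", "data": {"plan": [[0,5,15,0,0],[0,10,30,0,0],[0,16,45,0,0],[0,16,57,0,0],[0,16,67,0,0],[0,16,67,0,0],[0,16,67,20,0],[0,16,67,40,0],[0,16,67,60,0],[0,16,67,80,0],[0,16,67,100,0],[0,16,67,115,0],[0,16,67,125,0],[0,16,67,125,0],[0,16,67,125,0]]}}

```text
t: 3.12
ee_pos: [0.5729, -0.0301, 0.1349]
orientation: [0.739, 0.674, -0.0, -0.0]
contact_force: [-0.2, -0.9, 0.5]
width: 0.502
gripper_force: 0.0
```

```bash
python3 -c "
from h import *
tgt((-.053,-.072,.025),90)
a,d=get_image('scene');b,e=get_image('wrist')
np.savez('pics/s2.npz',p=a,d=d)
v=np.zeros((400,800,3),np.uint8);v[:,:420]=cv2.resize(a[110:300,190:390],(420,400),interpolation=3);v[:,425:800]=b[:,140:515]
cv2.imwrite('pics/s2.png',v[:,:,::-1])
"
```

```text
t 3.12 tcp_c [-53.  -71.8 134.9] a_c 89.7 tilt [-0. -0.] F_c [-0.1 -0.9  0.5] w 0.5
-> [-2.000e-01  1.000e-01  1.099e+02] turn -0.3
```

View pics/s2.png

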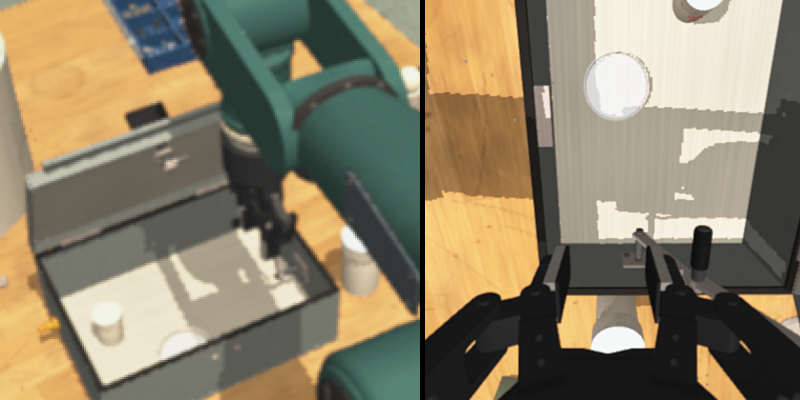

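The left panel shows the hand over the chest in front of the lid. In the wrist view (right panel) the knee bar is at about (702,245), i.e. wrist pixel (417,245), clear to the hinge side of the right finger. I'll check that against the model, then descend.

```bash
python3 -c "
from h import *
o=observe();T=np.eye(4);T[:3,:3]=R.from_quat(o['orientation']).as_matrix();T[:3,3]=o['ee_pos'];T=T@camera_params('wrist')['hand_eye']
print(proj('wrist',c2w([(.013,-.071,.136),(.013,-.086,.136),(.013,-.101,.136)]),T))
o_,r=ray('wrist',(417,230),T);C=c2w([(0,0,0)])
P=atz('wrist',(417,230),.138,T);M=chestT();print((P-M[:3,3])@M[:3,:3])
"
```

```text
[[417.79518184 232.52701092]
 [415.54677857 251.95504864]
 [413.40376223 270.44699795]]
[ 0.01151775 -0.06816449  0.138     ]
```

Emit:
{"op": "drive_tool", "data": {"plan": [[0,0,0,20,0],[0,0,0,40,0],[0,0,0,55,0],[0,0,0,70,0],[0,0,0,80,0],[0,0,0,90,0],[0,0,0,100,0],[0,0,0,110,0],[0,0,0,110,0],[0,0,0,110,0]]}}

```text
t: 4.05
ee_pos: [0.5732, -0.0295, 0.0242]
orientation: [0.739, 0.674, -0.0, -0.0]
contact_force: [1.4, -0.4, 0.1]
width: 0.499
gripper_force: 0.0
```

```bash
python3 -c "
from h import *
tgt((-.045,-.072,.025),90)"
```

```text
t 4.05 tcp_c [-52.8 -71.2  24.2] a_c 89.7 tilt [-0.001 -0.   ] F_c [ 1.5 -0.3  0.1] w 0.5
-> [-0.8  7.8 -0.8] turn -0.3
```

The model matches to the pixel. Next I'll move 6 mm forward and open the gripper to push the bar.

Emit:
{"op": "drive_tool", "data": {"plan": [[0,0,3,0,0],[0,0,6,0,0],[-0.2,0,6,0,0],[-0.3,0,6,0,0],[-0.4,0,6,0,0],[-0.5,0,6,0,0],[-0.6,0,6,0,0],[-0.7,0,6,0,0],[-0.8,0,6,0,0],[-0.8,0,6,0,0],[-0.8,0,6,0,0]]}}

```text
t: 4.97
ee_pos: [0.5787, -0.03, 0.0243]
orientation: [0.739, 0.674, -0.0, -0.001]
contact_force: [-4.1, 0.0, -0.8]
width: 0.9
gripper_force: 0.0
```

```bash
python3 -c "
from h import *
tgt((-.035,-.072,.025),90)
a,d=get_image('scene');b,e=get_image('wrist')
v=np.zeros((400,800,3),np.uint8);v[:,:420]=cv2.resize(a[110:300,190:390],(420,400),interpolation=3);v[:,425:800]=b[:,140:515]
cv2.imwrite('pics/s3.png',v[:,:,::-1])
"
```

```text
t 4.97 tcp_c [-47.3 -71.2  24.3] a_c 89.7 tilt [-0.001  0.   ] F_c [-4.1 -0.3 -0.8] w 0.9
-> [-0.8 12.3 -0.7] turn -0.3
```

View pics/s3.png

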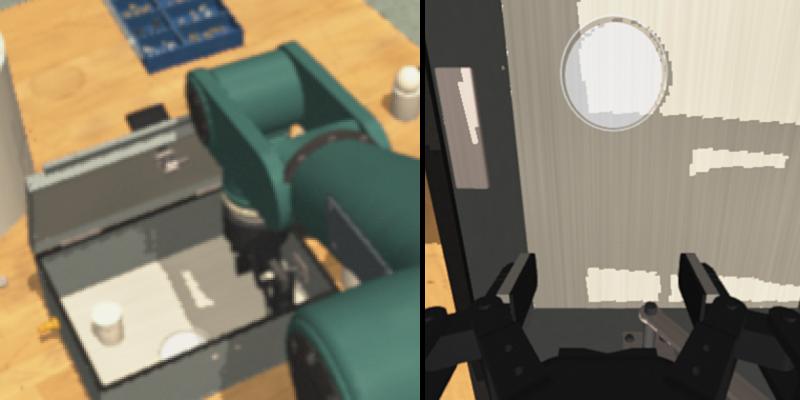

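The -4 N along chest x shows contact with the bar. The wrist view has the fingers inside the chest and clear of the dish at (613,73). I'll keep pushing.

Emit:
{"op": "drive_tool", "data": {"plan": [[-0.9,0,2,0,0],[-1,0,4,0,0],[-1,0,6,0,0],[-1,0,8,0,0],[-1,0,10,0,0],[-1,0,12,0,0],[-1,0,12,0,0],[-1,0,12,0,0],[-1,0,12,0,0]]}}

```text
t: 5.82
ee_pos: [0.5846, -0.0308, 0.0215]
orientation: [0.739, 0.674, -0.005, -0.005]
contact_force: [-13.8, 1.1, -0.5]
width: 1.0
gripper_force: 0.0
```

```bash
python3 -c "
from h import *
tgt((-.030,-.072,.025),90)
a,d=get_image('scene');n=np.load('pics/s2.npz')
# lid angle from depth: plane fit of lid inner/outer pixels in front region
c=camera_params('scene');vv,uu=np.mgrid[:400,:640]
q=cv2.undistortPoints(np.stack([uu,vv],-1).reshape(-1,1,2).astype(float),c['intrinsics'],c['distortion'])[:,0]
T=chestT()
for D in (n['d'],d):
    P=np.c_[q,np.ones(len(q))]*D.reshape(-1,1);P=P@c['pose'][:3,:3].T+c['pose'][:3,3];P=(P-T[:3,3])@T[:3,:3]
    s=P[(P[:,1]>0.03)&(P[:,1]<.13)&(P[:,2]>.15)&(P[:,2]<.29)&(P[:,0]<.12)&(P[:,0]>-.05)]
    k=np.median(np.arctan2(s[:,2]-.103,.11-s[:,0]));print(len(s),'lid phi deg',np.degrees(k))
"
```

```text
t 5.82 tcp_c [-41.3 -71.4  21.5] a_c 89.7 tilt [-0.015  0.001] F_c [-13.8  -0.1  -0.5] w 1.0
-> [-0.5 11.2 -3.7] turn -0.3
822 lid phi deg 69.74632575811003
495 lid phi deg 64.61342956534959
```

```bash
cat >> h.py <<'E'
def cloud(n,d):
    c=camera_params(n);vv,uu=np.mgrid[:400,:640]
    q=cv2.undistortPoints(np.stack([uu,vv],-1).reshape(-1,1,2).astype(float),c['intrinsics'],c['distortion'])[:,0]
    P=np.c_[q,np.ones(len(q))]*d.reshape(-1,1);P=P@c['pose'][:3,:3].T+c['pose'][:3,3]
    T=chestT();return (P-T[:3,3])@T[:3,:3]
def lid(d,lo=.05,hi=.13):
    P=cloud('top',d);r=np.hypot(P[:,0]-.11,P[:,2]-.103)
    s=P[(P[:,1]>lo)&(P[:,1]<hi)&(r>.08)&(r<.22)&(P[:,0]>-.13)&(P[:,0]<.10)&(P[:,2]>.113)]
    r=np.hypot(s[:,0]-.11,s[:,2]-.103)
    ph=np.arctan2(s[:,2]-.103,.11-s[:,0])-np.arcsin(.016/r)
    return len(s),np.degrees(np.percentile(ph,[25,50,75])).round(2)
E
python3 -c "
from h import *
print(lid(np.load('pics/top0.npz')['d']))
a,d=get_image('top');print(lid(d))
tgt((-.03,-.072,.025),90)
v=cv2.resize(a[130:240,200:360],(800,550),interpolation=3);cv2.imwrite('pics/t4.png',v[:,:,::-1])"
```

```text
(461, array([64.25, 64.52, 64.72]))
(570, array([58.68, 59.02, 59.42]))
t 5.92 tcp_c [-41.2 -71.4  21.5] a_c 89.7 tilt [-0.015  0.001] F_c [-15.3   0.1  -0.9] w 1.0
-> [-0.5 11.2 -3.6] turn -0.3
```

The lid has sunk 5.5°, which puts the stay at about 0.8 rad, so the knee is clearly broken. Now I'll retreat, closing the gripper part way, and rise.

Emit:
{"op": "drive_tool", "data": {"plan": [[-0.5,0,-6,0,0],[0,0,-12,0,0],[0.5,0,-15,0,0],[0.5,0,-20,0,0],[0.5,0,-28,0,0],[0.5,0,-36,0,0],[0.5,0,-36,0,0],[0.5,0,-36,-20,0],[0.5,0,-36,-50,0],[0.5,0,-36,-85,0],[0.5,0,-38,-120,0],[0.5,0,-40,-160,0],[1,0,-40,-200,0],[1,0,-40,-240,0],[1,0,-40,-280,0],[1,0,-40,-320,0],[1,0,-40,-360,0],[1,0,-40,-375,0],[1,0,-40,-375,0]]}}

```text
t: 7.5
ee_pos: [0.5524, -0.0276, 0.4061]
orientation: [0.739, 0.674, 0.004, 0.005]
contact_force: [-0.7, 0.7, 1.0]
width: -0.004
gripper_force: 0.0
```

```bash
python3 -c "
from h import *
print(lid(get_image('top')[1]))
ph=np.radians(59);s=.222
print((.11-s*np.cos(ph)+.016*np.sin(ph),.103+s*np.sin(ph)+.016*np.cos(ph)))
tgt((.06,.065,.38),90)"
```

```text
(527, array([58.6 , 58.94, 59.31]))
(np.float64(0.009376224181201778), np.float64(0.3015317499544298))
t 7.55 tcp_c [-73.9 -71.1 402.8] a_c 89.7 tilt [ 0.007 -0.001] F_c [ 0.   0.2 -0.3] w 0.0
-> [136.8 133.1  23.6] turn -0.3
```

Emit:
{"op": "drive_tool", "data": {"plan": [[1,30,30,10,0],[1,50,60,15,0],[1,70,90,20,0],[1,90,115,20,0],[1,122,133,25,0],[1,122,133,45,0],[1,122,130,65,0],[1,122,130,85,0],[1,122,128,100,0],[1,122,128,105,0],[1,122,128,105,0],[1,122,128,105,0]]}}

```text
t: 8.55
ee_pos: [0.6898, 0.0822, 0.2939]
orientation: [0.739, 0.674, -0.001, -0.0]
contact_force: [-0.1, 0.1, -0.2]
width: 0.003
gripper_force: 0.0
```

```bash
python3 -c "
from h import *
tgt((.024,.05,.3),90);print(lid(get_image('top')[1],.09,.14))
o=observe();T=chestT();tc=(o['ee_pos']-T[:3,3])@T[:3,:3]*1000
for f in range(59,-3,-3):
    ph=np.radians(f-1.0);s=222
    x=110-s*np.cos(ph)+16*np.sin(ph)+14;z=103+s*np.sin(ph)+16*np.cos(ph)
    print(f,np.round([x-tc[0],tc[2]-z],0))
"
```

```text
t 8.55 tcp_c [ 53.7  50.2 293.9] a_c 89.7 tilt [-0.002 -0.   ] F_c [-0.1  0.1 -0.2] w 0.0
-> [ -0.4 -29.7  -6. ] turn -0.3
(231, array([58.68, 58.94, 59.16]))
59 [-34.  -4.]
56 [-44.   1.]
53 [-54.   8.]
50 [-64.  14.]
47 [-73.  22.]
44 [-82.  29.]
41 [-90.  37.]
38 [-98.  46.]
35 [-105.   55.]
32 [-112.   64.]
29 [-119.   74.]
26 [-125.   84.]
23 [-130.   94.]
20 [-135.  105.]
17 [-139.  116.]
14 [-143.  127.]
11 [-146.  138.]
8 [-149.  149.]
5 [-150.  161.]
2 [-152.  172.]
-1 [-153.  184.]
```

Emit:
{"op": "drive_tool", "data": {"plan": [[1,0,-10,0,0],[1,0,-20,-2,0],[1,0,-30,-4,0],[1,0,-37,-2,0],[1,0,-44,1,0],[1,0,-49,5,0],[1,0,-54,8,0],[1,0,-59,11,0],[1,0,-64,14,0],[1,0,-69,18,0],[1,0,-73,22,0],[1,0,-78,26,0],[1,0,-82,29,0],[1,0,-86,33,0],[1,0,-90,37,0],[1,0,-94,42,0],[1,0,-98,46,0],[1,0,-102,51,0],[1,0,-105,55,0]]}}

```text
t: 10.18
ee_pos: [0.5849, 0.0919, 0.2391]
orientation: [0.739, 0.674, -0.0, -0.0]
contact_force: [-0.1, 1.1, 0.2]
width: 0.003
gripper_force: 0.0
```

```bash
python3 -c "
from h import *
tgt((-.05,.05,.24),90);print(lid(get_image('top')[1],.09,.14))
"
```

```text
t 10.18 tcp_c [-51.6  50.8 239.1] a_c 89.7 tilt [-0. -0.] F_c [-0.2  1.1  0.2] w 0.0
-> [-0.8  1.6 -0.9] turn -0.3
(276, array([58.6 , 58.88, 59.18]))
```

```bash
python3 -c "
from h import *
a,d=get_image('scene');b,e=get_image('top')
v=np.zeros((450,800,3),np.uint8);v[:,:450]=cv2.resize(a[100:300,190:390],(450,450),interpolation=3);v[:,455:800]=cv2.resize(b[110:240,225:325],(345,450),interpolation=3)
cv2.imwrite('pics/s5.png',v[:,:,::-1])
"
```

```text
(no output)
```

View pics/s5.png

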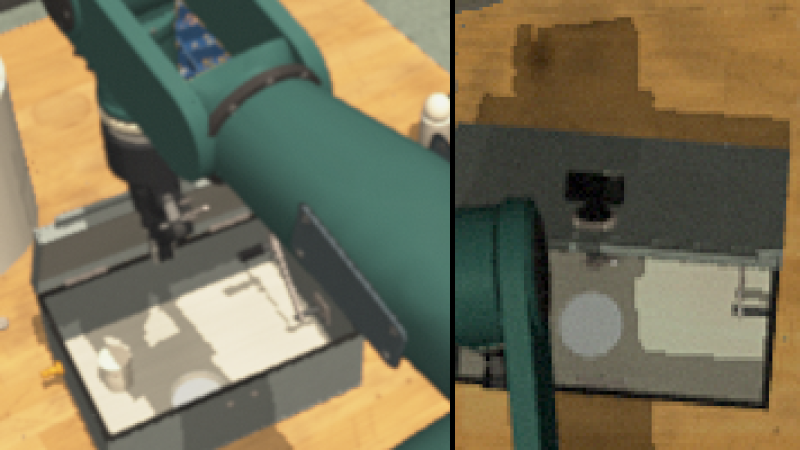

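The hand slipped over the lip: it is now in front of the lid, which still stands at 59°. In the left panel the fingers are at (165,240), inside the opening. I'll go back over with a lower contact, and check the force in short steps.

Emit:
{"op": "drive_tool", "data": {"plan": [[1,0,-5,-20,0],[1,0,-10,-55,0],[1,0,-10,-95,0],[1,0,-10,-130,0],[1,5,20,-150,0],[1,10,55,-150,0],[1,15,90,-150,0],[1,15,115,-140,0],[1,15,115,-110,0],[1,15,115,-80,0],[1,15,115,-50,0],[1,15,115,-35,0],[1,15,115,-30,0],[1,15,115,-30,0],[1,15,115,-30,0]]}}

```text
t: 11.58
ee_pos: [0.7018, 0.0963, 0.2713]
orientation: [0.739, 0.674, 0.001, 0.001]
contact_force: [0.6, -0.1, 1.1]
width: -0.0
gripper_force: 0.0
```

```bash
python3 -c "
from h import *
tgt((.042,.065,.27),90);print(lid(get_image('top')[1],-.14,-.06))
"
```

```text
t 11.58 tcp_c [ 64.5  65.3 271.3] a_c 89.7 tilt [0.002 0.   ] F_c [ 0.6 -0.1  1.1] w -0.0
-> [ -0.4 -22.5   1.2] turn -0.3
(617, array([59.27, 59.54, 59.82]))
```

Emit:
{"op": "drive_tool", "data": {"plan": [[1,0,-8,0,0],[1,0,-14,0,0],[1,0,-20,0,0],[1,0,-25,0,0],[1,0,-30,0,0],[1,0,-32,0,0]]}}

```text
t: 12.13
ee_pos: [0.6689, 0.0994, 0.2706]
orientation: [0.739, 0.674, 0.0, 0.0]
contact_force: [-0.1, -0.2, -0.6]
width: -0.001
gripper_force: 0.0
```

```bash
python3 -c "
from h import *
tgt((.042,.065,.27),90);print(lid(get_image('top')[1],-.14,-.06))
"
```

```text
t 12.13 tcp_c [ 31.4  65.5 270.6] a_c 89.7 tilt [0.001 0.   ] F_c [-0.  -0.2 -0.6] w -0.0
-> [-0.5 10.6  0.6] turn -0.3
(621, array([59.29, 59.57, 59.85]))
```

Emit:
{"op": "drive_tool", "data": {"plan": [[1,0,-3,0,0],[1,0,-6,0,0],[1,0,-9,0,0],[1,0,-12,0,0],[1,0,-12,0,0]]}}

```text
t: 12.6
ee_pos: [0.6571, 0.1004, 0.2699]
orientation: [0.739, 0.674, -0.0, -0.0]
contact_force: [0.2, 0.3, 0.6]
width: -0.0
gripper_force: 0.0
```

```bash
python3 -c "
from h import *
tgt((.042,.065,.27),90);print(lid(get_image('top')[1],-.14,-.06))
"
```

```text
t 12.6 tcp_c [ 19.6  65.5 269.9] a_c 89.7 tilt [-0. -0.] F_c [0.2 0.3 0.6] w -0.0
-> [-0.4 22.4 -0.1] turn -0.3
(612, array([59.28, 59.53, 59.84]))
```

```bash
python3 -c "
from h import *
a,d=get_image('top');P=cloud('top',d);c=a.reshape(-1,3)
for z in (.2,.23,.26,.28,.3,.315):
    for l,h in ((-.13,-.06),(.1,.14)):
        s=P[(P[:,1]>l)&(P[:,1]<h)&(abs(P[:,2]-z)<.005)&(abs(P[:,0])<.15)]
        if len(s): print(z,l,len(s),np.percentile(s[:,0],[5,50,95]).round(3))
a,d=get_image('scene');P=cloud('scene',d)
s=P[(abs(P[:,0]-.02)<.1)&(abs(P[:,1]-.065)<.06)&(P[:,2]>.2)]
for z in np.arange(.2,.4,.02):
    q=s[abs(s[:,2]-z)<.01]
    if len(q): print('scene',z.round(2),len(q),np.percentile(q,[5,50,95],axis=0).round(3)[:,:2].tolist())
a,d=get_image('scene');b,e=get_image('wrist')
v=np.zeros((400,800,3),np.uint8);v[:,:420]=cv2.resize(a[110:300,190:390],(420,400),interpolation=3);v[:,425:800]=b[:,140:515]
cv2.imwrite('pics/s6.png',v[:,:,::-1])
"
```

```text
0.2 -0.13 35 [0.069 0.072 0.075]
0.23 -0.13 46 [0.051 0.054 0.057]
0.26 -0.13 50 [0.033 0.036 0.04 ]
0.28 -0.13 49 [0.021 0.024 0.028]
0.3 -0.13 53 [0.008 0.012 0.016]
0.3 0.1 7 [0.008 0.008 0.011]
0.315 -0.13 67 [-0.     0.003  0.006]
0.315 0.1 14 [-0.001  0.001  0.004]
scene 0.2 62 [[0.059, 0.013], [0.062, 0.069], [0.065, 0.12]]
scene 0.22 105 [[0.048, 0.009], [0.053, 0.064], [0.058, 0.118]]
scene 0.24 126 [[0.035, 0.009], [0.041, 0.062], [0.046, 0.117]]
scene 0.26 77 [[-0.01, 0.006], [0.03, 0.016], [0.035, 0.116]]
scene 0.28 42 [[0.001, 0.006], [0.036, 0.013], [0.043, 0.027]]
scene 0.3 444 [[-0.003, 0.008], [0.004, 0.054], [0.05, 0.118]]
scene 0.32 250 [[-0.005, 0.014], [-0.001, 0.07], [0.014, 0.117]]
scene 0.34 27 [[-0.01, 0.062], [0.015, 0.078], [0.029, 0.08]]
scene 0.36 68 [[-0.024, 0.057], [0.003, 0.077], [0.04, 0.082]]
scene 0.38 125 [[-0.041, 0.053], [0.0, 0.078], [0.027, 0.084]]
```

View pics/s6.png

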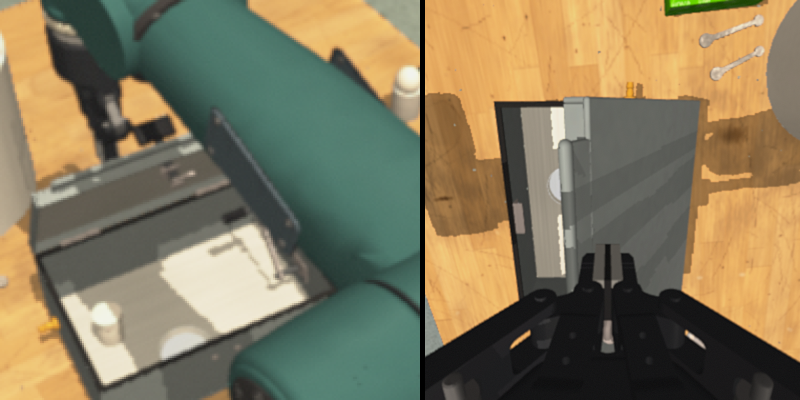

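```bash
python3 -c "
from h import *
o=observe();b,d=get_image('wrist');T=np.eye(4);T[:3,:3]=R.from_quat(o['orientation']).as_matrix();T[:3,3]=o['ee_pos'];T=T@camera_params('wrist')['hand_eye']
M=chestT()
for v in (235,240,244,248,252,258,264,275):
  for u in (295,303,311,317,323,329,340):
    o_,r=ray('wrist',(u,v),T);P=o_+r*d[v,u];P=(P-M[:3,3])@M[:3,:3];print(u,v,d[v,u].round(3),P.round(3).tolist(),end=' | ')
  print()
"
```

```text
295 235 0.15 [0.005, 0.084, 0.309] | 303 235 0.156 [0.009, 0.081, 0.303] | 311 235 0.163 [0.013, 0.078, 0.297] | 317 235 0.169 [0.017, 0.075, 0.291] | 323 235 0.176 [0.02, 0.072, 0.285] | 329 235 0.182 [0.024, 0.069, 0.279] | 340 235 0.198 [0.032, 0.062, 0.264] | 
295 240 0.151 [0.005, 0.081, 0.309] | 303 240 0.156 [0.009, 0.078, 0.304] | 311 240 0.165 [0.013, 0.074, 0.296] | 317 240 0.171 [0.016, 0.072, 0.291] | 323 240 0.176 [0.02, 0.069, 0.286] | 329 240 0.186 [0.024, 0.065, 0.277] | 340 240 0.198 [0.032, 0.059, 0.266] | 
295 244 0.15 [0.005, 0.079, 0.31] | 303 244 0.157 [0.009, 0.076, 0.303] | 311 244 0.155 [0.013, 0.077, 0.305] | 317 244 0.155 [0.017, 0.077, 0.306] | 323 244 0.155 [0.02, 0.077, 0.306] | 329 244 0.153 [0.023, 0.077, 0.307] | 340 244 0.2 [0.032, 0.055, 0.265] | 
295 248 0.15 [0.005, 0.077, 0.31] | 303 248 0.158 [0.009, 0.073, 0.303] | 311 248 0.149 [0.014, 0.077, 0.311] | 317 248 0.15 [0.017, 0.077, 0.31] | 323 248 0.151 [0.02, 0.077, 0.31] | 329 248 0.149 [0.023, 0.077, 0.311] | 340 248 0.202 [0.032, 0.052, 0.264] | 
295 252 0.15 [0.005, 0.075, 0.311] | 303 252 0
[... 303 characters left out ...]
.14 [0.014, 0.077, 0.321] | 317 258 0.14 [0.017, 0.077, 0.321] | 323 258 0.141 [0.02, 0.077, 0.321] | 329 258 0.14 [0.023, 0.077, 0.321] | 340 258 0.149 [0.029, 0.073, 0.313] | 
295 264 0.153 [0.005, 0.067, 0.31] | 303 264 0.0 [0.02, 0.15, 0.444] | 311 264 0.135 [0.014, 0.077, 0.327] | 317 264 0.135 [0.017, 0.077, 0.327] | 323 264 0.135 [0.02, 0.077, 0.326] | 329 264 0.136 [0.023, 0.076, 0.325] | 340 264 0.143 [0.029, 0.073, 0.32] | 
295 275 0.133 [0.007, 0.073, 0.329] | 303 275 0.133 [0.011, 0.073, 0.33] | 311 275 0.126 [0.015, 0.077, 0.336] | 317 275 0.128 [0.017, 0.076, 0.335] | 323 275 0.126 [0.02, 0.077, 0.336] | 329 275 0.128 [0.023, 0.076, 0.335] | 340 275 0.133 [0.028, 0.073, 0.33] |
```

The wrist depth explains it. The shut fingertips end about 33 mm above the nominal TCP, at z≈0.304 with the TCP at 0.270, so they have been passing just over the face. I'll redo the closing arc with that offset.

```bash
python3 -c "
from h import *
tgt((.02,.065,.263),90)
o=observe();T=chestT();tc=(o['ee_pos']-T[:3,3])@T[:3,:3]*1000
for f in np.arange(58,-4,-2):
    ph=np.radians(f);s=215
    x=110-s*np.cos(ph)+16*np.sin(ph)+6;z=103+s*np.sin(ph)+16*np.cos(ph)-33
    print(f,np.round([x-tc[0],tc[2]-z],0),end=' ')
"
```

```text
t 12.9 tcp_c [ 20.2  65.4 269.6] a_c 89.7 tilt [-0. -0.] F_c [ 0.  -0.9  0.1] w 0.0
-> [-0.4 -0.2  6.6] turn -0.3
58 [-5.  9.] 56 [-11.  12.] 54 [-18.  16.] 52 [-24.  20.] 50 [-30.  25.] 48 [-36.  29.] 46 [-42.  34.] 44 [-48.  39.] 42 [-53.  44.] 40 [-59.  49.] 38 [-64.  55.] 36 [-69.  60.] 34 [-73.  66.] 32 [-78.  72.] 30 [-82.  78.] 28 [-86.  85.] 26 [-90.  91.] 24 [-94.  98.] 22 [-98. 104.] 20 [-101.  111.] 18 [-104.  118.] 16 [-106.  125.] 14 [-109.  132.] 12 [-111.  139.] 10 [-113.  146.] 8 [-115.  154.] 6 [-116.  161.] 4 [-118.  169.] 2 [-118.  176.] 0 [-119.  184.] -2 [-120.  191.]
```

Emit:
{"op": "drive_tool", "data": {"plan": [[1,0,-3,5,0],[1,0,-6,9,0],[1,0,-11,12,0],[1,0,-18,16,0],[1,0,-24,20,0],[1,0,-30,25,0],[1,0,-36,29,0]]}}

```text
t: 13.48
ee_pos: [0.6212, 0.1035, 0.2405]
orientation: [0.739, 0.674, 0.0, 0.0]
contact_force: [2.3, -0.2, 1.9]
width: 0.0
gripper_force: 1.3
```

```bash
python3 -c "
from h import *
tgt((.02,.065,.263),90);print(lid(get_image('top')[1],-.14,-.06))
"
```

```text
t 13.48 tcp_c [-16.4  65.5 240.5] a_c 89.7 tilt [ 0.001 -0.   ] F_c [ 2.3 -0.   1.9] w 0.0
-> [ -0.3  36.5 -22.4] turn -0.3
(866, array([47.4 , 47.79, 48.19]))
```

The lid is following at 47.8°. I'll continue.

Emit:
{"op": "drive_tool", "data": {"plan": [[1,0,-6,5,0],[1,0,-12,10,0],[1,0,-17,15,0],[1,0,-23,20,0],[1,0,-28,26,0],[1,0,-33,31,0],[1,0,-37,37,0],[1,0,-42,43,0],[1,0,-46,49,0],[1,0,-50,56,0],[1,0,-54,62,0],[1,0,-58,69,0],[1,0,-62,75,0],[1,0,-65,82,0],[1,0,-68,89,0],[1,0,-70,96,0],[1,0,-73,103,0],[1,0,-75,110,0],[1,0,-77,117,0]]}}

```text
t: 15.12
ee_pos: [0.5447, 0.1106, 0.1229]
orientation: [0.739, 0.674, -0.0, -0.0]
contact_force: [0.5, -0.4, 0.6]
width: -0.001
gripper_force: 0.4
```

```bash
python3 -c "
from h import *
tgt((-.099,.065,.086),90);print(lid(get_image('top')[1],-.14,-.06))
"
```

```text
t 15.12 tcp_c [-93.2  66.  122.9] a_c 89.7 tilt [-0. -0.] F_c [ 0.5 -0.4  0.6] w -0.0
-> [-1.  -5.8 36.9] turn -0.3
(1230, array([8.2 , 8.98, 9.69]))
```

Emit:
{"op": "drive_tool", "data": {"plan": [[1,0,-2,7,0],[1,0,-3,14,0],[1,0,-5,22,0],[1,0,-5,29,0],[1,0,-6,35,0],[1,0,-6,39,0],[1,0,-6,42,0],[1,0,-6,44,0],[1,0,-6,44,0],[1,0,-6,44,0]]}}

```text
t: 16.0
ee_pos: [0.5391, 0.1112, 0.0872]
orientation: [0.739, 0.674, 0.001, 0.001]
contact_force: [-13.8, -1.6, 30.2]
width: -0.001
gripper_force: 14.6
```

```bash
python3 -c "
from h import *
tgt((-.099,.065,.086),90);print(lid(get_image('top')[1],-.14,-.06))
"
```

```text
t 16.0 tcp_c [-98.9  66.   87.2] a_c 89.7 tilt [ 0.003 -0.   ] F_c [-13.6  -2.8  30.2] w -0.0
-> [-1.  -0.1  1.2] turn -0.3
(1120, array([-1.26, -0.64,  0.09]))
```

The lid is shut: 30 N on the seal and an angle of about 0, with tip height confirming the 32 mm offset. Next is the knob.

Emit:
{"op": "drive_tool", "data": {"plan": [[1,0,0,-20,0],[1,0,0,-50,0],[0,-15,5,-80,0],[-0.5,-40,16,-80,0],[-0.5,-66,16,-80,0],[-0.5,-66,16,-80,0],[-0.5,-66,16,-80,0],[-0.5,-66,16,-80,0]]}}

```text
t: 16.72
ee_pos: [0.5487, 0.0443, 0.159]
orientation: [0.739, 0.674, -0.0, -0.001]
contact_force: [1.1, 0.0, 0.2]
width: 0.752
gripper_force: 0.0
```

```bash
python3 -c "
from h import *
tgt((-.082,0,.1),90);a,d=get_image('top');print(lid(d,-.14,-.06))
o=observe();b,e=get_image('wrist');cv2.imwrite('pics/w7.png',b[:,100:540,::-1])
T=np.eye(4);T[:3,:3]=R.from_quat(o['orientation']).as_matrix();T[:3,3]=o['ee_pos'];T=T@camera_params('wrist')['hand_eye']
print(proj('wrist',c2w([(-.082,.023,.159),(-.082,-.023,.159),(-.082,0,.159)]),T)-[100,0])
"
```

```text
t 16.72 tcp_c [-83.6   0.3 159. ] a_c 89.7 tilt [-0.001  0.001] F_c [1.1 0.1 0.2] w 0.75
-> [-0.3  1.6 59. ] turn -0.3
(1127, array([-1.3 , -0.64,  0.1 ]))
[[225.41066398 203.20649429]
 [225.42760305 264.27865649]
 [225.41958186 234.92454477]]
```

View pics/w7.png

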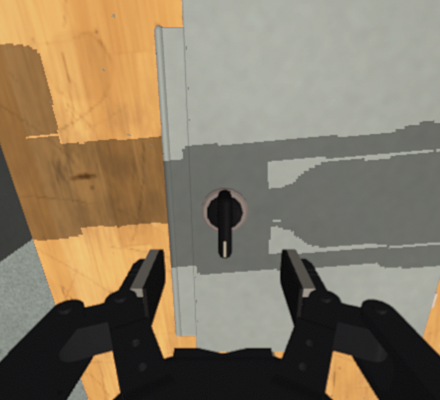

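The knob's bar runs (225,192)–(225,257) and lies along chest y, with its collar at about (225,209). It sits roughly 8 px higher than predicted, so I'll check the axis position against the collar.

```bash
python3 -c "
from h import *
o=observe();M=chestT()
T=np.eye(4);T[:3,:3]=R.from_quat(o['orientation']).as_matrix();T[:3,3]=o['ee_pos'];T=T@camera_params('wrist')['hand_eye']
f=lambda uv,z:((atz('wrist',(uv[0]+100,uv[1]),z,T)-M[:3,3])@M[:3,:3]).round(4)
print('collar',f((225,209),.126),'L',f((204,211),.126),'R',f((246,211),.126),'barnear',f((225,257),.159),f((225,257),.134),'barfar',f((225,190),.159))
print('lipend',f((180,336),.119),f((172,27),.119))
"
```

```text
collar [-0.082   0.0067  0.126 ] L [-0.0986  0.005   0.126 ] R [-0.0654  0.0049  0.126 ] barnear [-0.0823 -0.017   0.159 ] [-0.0821 -0.0316  0.134 ] barfar [-0.0823  0.0322  0.159 ]
lipend [-0.1254 -0.1268  0.119 ] [-0.1172  0.1336  0.119 ]
```

Emit:
{"op": "drive_tool", "data": {"plan": [[-0.5,4,2,15,0],[-0.5,4,2,30,0],[-0.5,4,2,45,0],[-0.5,4,2,55,0],[-0.5,4,2,59,0],[-0.5,4,2,59,0],[0,4,2,59,0],[0.4,4,2,59,0],[0.8,4,2,59,0],[0.8,4,2,59,0],[0.8,4,2,59,0],[0.8,4,2,59,0],[0.8,4,2,59,0]]}}

```text
t: 17.9
ee_pos: [0.5505, 0.0479, 0.1015]
orientation: [0.739, 0.674, -0.001, -0.001]
contact_force: [-5.8, 0.6, 5.3]
width: 0.109
gripper_force: 37.2
```

Gripped: the opening is 9 mm. Now I'll turn it clockwise.

Emit:
{"op": "drive_tool", "data": {"plan": [[0.8,0,0,0,6],[0.8,0,0,0,12],[0.8,0,0,0,18],[0.8,0,0,0,24],[0.8,0,0,0,30],[0.8,0,0,0,36],[0.8,0,0,0,42],[0.8,0,0,0,48],[0.8,0,0,0,54],[0.8,0,0,0,60],[0.8,0,0,0,66],[0.8,0,0,0,72],[0.8,0,0,0,78],[0.8,0,0,0,84],[0.8,0,0,0,88],[0.8,0,0,0,91],[0.8,0,0,0,91],[0.8,0,0,0,91]]}}

```text
t: 19.4
ee_pos: [0.5514, 0.0468, 0.1015]
orientation: [0.999, -0.054, 0.0, 0.001]
contact_force: [-3.2, -3.5, 5.4]
width: 0.111
gripper_force: 39.1
```

Emit:
{"op": "drive_tool", "data": {"plan": [[0.4,0,0,0,0],[0,0,0,0,0],[-0.5,0,0,0,0],[-0.5,0,0,0,0],[-0.5,0,0,0,0],[-0.5,0,0,0,0],[-0.5,0,0,-15,0],[-0.5,0,0,-40,0],[-0.5,0,0,-70,0],[-0.5,0,0,-100,0],[-0.5,0,0,-130,0],[-0.5,0,0,-130,0],[-0.5,0,0,-130,0]]}}

```text
t: 20.48
ee_pos: [0.5527, 0.0478, 0.2335]
orientation: [0.999, -0.054, 0.003, -0.0]
contact_force: [-0.1, 0.8, -1.7]
width: 0.747
gripper_force: 0.0
```

```bash
python3 -c "
from h import *
tgt((-.082,0,.1),0);a,d=get_image('top');print(lid(d,.06,.14))
o=observe();b,e=get_image('wrist');T=np.eye(4);T[:3,:3]=R.from_quat(o['orientation']).as_matrix();T[:3,3]=o['ee_pos'];T=T@camera_params('wrist')['hand_eye']
c=camera_params('wrist');vv,uu=np.mgrid[:400,:640];q=cv2.undistortPoints(np.stack([uu,vv],-1).reshape(-1,1,2).astype(float),c['intrinsics'],c['distortion'])[:,0]
P=np.c_[q,np.ones(len(q))]*e.reshape(-1,1);P=P@T[:3,:3].T+T[:3,3];M=chestT();P=(P-M[:3,3])@M[:3,:3]
s=P[(abs(P[:,0]+.082)<.035)&(abs(P[:,1]-.004)<.035)&(P[:,2]>.148)&(P[:,2]<.165)]
print(len(s),s.min(0).round(3),s.max(0).round(3),np.cov(s[:,:2].T)*1e6)
s=P[(abs(P[:,0])<.09)&(P[:,1]>-.12)&(abs(P[:,1])<.12)&(abs(P[:,2]-.12)<.015)];print('lid',np.linalg.lstsq(np.c_[s[:,:2],np.ones(len(s))],s[:,2],rcond=None)[0].round(4))
t=np.load('pics/top0.npz')['d'];P0=cloud('top',t);P1=cloud('top',d)
w=np.linalg.inv(M)
C=(np.array([.572,-.178,.09])-M[:3,3])@M[:3,:3]
for Q in (P0,P1):
    s=Q[(np.hypot(Q[:,0]-C[0],Q[:,1]-C[1])<.05)&(abs(Q[:,2]-.09)<.012)];print('canister',len(s),s.mean(0).round(3))
"
```

```text
t 20.48 tcp_c [-79.9   4.1 233.5] a_c -1.3 tilt [ 0.006 -0.   ] F_c [-0.1  0.8 -1.7] w 0.75
-> [ -2.8   4.2 133.5] turn -1.3
(270, array([-2.04, -1.03,  0.13]))
493 [-0.105 -0.002  0.148] [-0.06   0.008  0.162] [[169.3162378    0.46067634]
 [  0.46067634   7.88290903]]
lid [-0.0029  0.0012  0.1196]
canister 235 [-0.04  -0.218  0.091]
canister 235 [-0.04  -0.218  0.091]
```

The knob bar lies along chest x within 0.2°, the lid plane is level at 0.1196 m, the canister hasn't moved, and the hand is clear. I'll hand the job in.

```bash
python3 -c "
from station import *
print(job_done())"
```

```text
the job is handed in; nothing more can be done
None
```

The job is handed in at about 20.5 s, with no verdict returned: the stay is broken, the lid is shut on its seal, the knob is at its locked stop and the hand is clear; the canister had not moved, but I did not re-measure the foam block, vial or dish.

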